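# Fit and level a modem shelf

### The job

Lower the white perforated shelf onto the levelling stand so that both pins come up through its end holes and it rests flush, and stand the spirit level lengthwise on the middle of the shelf. With the level standing free, wind the black knob of the levelling foot until the bubble sits between the two lines. Then press the level straight down onto the shelf, about as hard as a bag of sugar weighs (about 10 N), and finish while still pressing, bubble still between the lines, so that I can tighten the lock nut; leave everything else where it is.

Things in the scene. Friction and masses are not known exactly. Their poses are not given: they have to be found in the camera images.
- shelf_center (a point): Loose shelf: white perforated steel channel, 210 long (its x) x 60 wide (its y) x 25 mm high, about 0.35 kg, lying flanges down on the bench. Its top (web) is 4 mm thick; the 3 mm flanges hang 21 mm below it. This point: its middle, half-way up (12.5 mm above its underside); z up. Grip it across its 60 mm width at the middle. It may go on either way round
- shelf_hole_a (a point): Point on the axis of the shelf's end hole, 90 mm from its middle along -x, half-way up the shelf. The hole goes through the web and is 11 mm wide across the shelf, 15 mm along it
- shelf_hole_b (a point): The same for the other end hole, 90 mm from the middle along +x
- seat (a point): Levelling stand, fixed to the bench: an aluminium beam 40 wide x 12 mm thick that tilts about a degree. This point: on its top face half-way between its pins, some 50 mm above the bench; x along the beam from the foot end to the pivot end (pivot at +50 mm), z up. With the shelf seated, shelf_center is 8.5 mm below this point and the shelf's top face 4 mm above it
- pin_foot (a point): Tip of the beam's steel locating pin nearer the foot, 90 mm from the seat along -x. Both pins are 8 mm thick and 14 mm high, tapered in the top 5 mm, and stand 10 mm proud of the seated shelf
- pin_far (a point): Tip of the other pin, 90 mm from the seat along +x
- foot_knob (a point): Levelling foot, 145 mm from the seat along -x: vertical screw with a round black knurled knob, 36 mm in diameter, 90 to 116 mm above the bench. This point: on its axis at the grip height of 104 mm. The knob stays at that height; clockwise from above raises the beam's foot end, 8 mm a turn; it stays where left (0.06 N m). It starts 1.2 to 2.5 rad too low; its stops are 2 rad or more beyond that and beyond level
- level_center (a point): Spirit level, loose, standing on its base: aluminium bar with black end caps, 130 long (its x) x 22 wide (its y) x 45 mm high, about 0.25 kg. This point: its middle, half-way up (22.5 mm above its base); z up. The vial lies in a recess 56 mm long in the middle of its top; press on the flat top beside it, 28 to 65 mm from the middle. It may stand either way round
- vial (a point): Middle of the level's vial, half-way between its two black lines (20 mm apart), 36 mm above the level's base; axes as the level
- bubble (a point): Middle of the bubble (14 mm long), on the vial's axis. It slides along the level's x towards the higher end, 15 mm per degree of tilt, and settles in about a second. With the level lengthwise on the seated shelf, one radian of knob shifts it 5.6 mm (clockwise: towards the foot end)
Not all that is in view belongs to the job. Of the things shaped like the part that bears shelf_center, the white one is meant. Leave any orange look-alike of the part that bears level_center alone.

How it is judged:
On the way, in this order (a step that is already met when the one before it is completed fails the run):
1. the shelf rests flush on the beam, over both pins, let go (horizontal distance between shelf_center and seat below 0.007 m and z of shelf_center in the frame of seat below -0.0065 m and angle between the x axis of shelf_center and the x axis of seat, either way round below 0.07 rad and angle between the z axis of shelf_center and the z axis of seat, either way round below 0.02 rad and contact force between shelf and the fingers below 0.3 N), for 0.2 s.
2. the level stands free, lengthwise on the middle of the shelf, for a second (horizontal distance between shelf_center and seat below 0.007 m and z of shelf_center in the frame of seat below -0.0065 m and angle between the x axis of shelf_center and the x axis of seat, either way round below 0.07 rad and angle between the z axis of each of shelf_center, level_center and the z axis of seat, either way round below 0.02 rad and z of level_center in the frame of seat between 0.0235 and 0.0295 m and x of level_center in the frame of seat between -0.023 and 0.023 m and y of level_center in the frame of seat between -0.016 and 0.016 m and angle between the x axis of level_center and the x axis of seat, either way round below 0.2 rad and contact force between level and the arm below 0.3 N and contact force between level and the fingers below 0.3 N), for 1 s.
3. the foot has been wound until the bubble is between the lines, the level standing free (all of step 2 and x of bubble in the frame of vial between -0.003 and 0.003 m), for 0.4 s.
At the end, for the whole second after the job is handed in: For the last second: the robot presses the level (5 to 35 N over its own weight), bubble within 3 mm of the vial's middle, level flat on the shelf, within 23 mm along and 16 mm across of its middle and 11 degrees of its length, shelf flush on the beam over both pins (horizontal distance between shelf_center and seat below 0.007 m and z of shelf_center in the frame of seat below -0.0065 m and angle between the x axis of shelf_center and the x axis of seat, either way round below 0.07 rad and angle between the z axis of each of shelf_center, level_center and the z axis of seat, either way round below 0.02 rad and z of level_center in the frame of seat between 0.0235 and 0.0295 m and x of level_center in the frame of seat between -0.023 and 0.023 m and y of level_center in the frame of seat between -0.016 and 0.016 m and angle between the x axis of level_center and the x axis of seat, either way round below 0.2 rad and x of bubble in the frame of vial between -0.003 and 0.003 m and contact force between level and shelf between 6.5 and 38 N and (contact force between level and the fingers above 3 N or contact force between level and the arm above 3 N)); the arm keeps its last pose, push and grip.
It fails at once if another thing on the bench is pushed more than 30 mm from its place (distance of any of adapter_a, adapter_b, router, switch, wrench, screwdriver, nut_jar from where it was at the start of the episode above 0.03 m).
It fails at once if the level is pressed into the shelf with more than 60 N (contact force between level and shelf above 60 N).
It also fails if it takes over 67 s, if anything falls off the work surface, if the arm or the gripper's body presses on something with over 40 N, if the wrist force passes 120 N, or if a joint passes its speed limit or range.

### The arm

A 6-joint arm with a two-finger parallel gripper is mounted at the origin on the work surface. World frame = base frame: x ahead of the robot, y to its left, z up, the work surface at z = 0. Lengths are in m, angles in rad, forces in N, time in s.
With the tool pointing down it reaches from about 0.275 to 0.75 m from the base axis. Payload 10.2 kg.
Tool frame: the origin (TCP) lies between the finger pads; the fingertips stand 22 mm ahead of it and the grasp point (between the pads) lies 3 mm ahead of it; z points along the fingers, y is the line along which they close (so a half turn about z gives the same grasp; the last joint's range is limited). The gripper opens to 88 mm and grips with 3 to 60 N. Pads are 18 mm wide; open, the fingers measure 123 mm over their backs; the gripper's body (75 mm by 187 mm) begins 45 mm behind the grasp point.
Start: joints at [0.907, 0.313, 1.498, -0, 1.331, -0.223], TCP at [0.224, 0.475, 0.261] pointing down, gripper open.
Joint ranges: [-2.94, 2.94], [-0.97, 2.17], [0.19, 2.56], [-1.23, 4.37], [0.02, 3.11], [-2.88, 2.88]. Speed limits (rad/s): [2.39, 2.39, 3.01, 3.14, 3.14, 3.14].

### API

Orientations are given as [roll, pitch, yaw] about the fixed x, y, z axes, in that order (R = Rz(yaw) Ry(pitch) Rx(roll)).
In Python, from cell import monitor, snapshot, get_calibration, ticket gives the robot as it stands. The module is installed in compiled form; this text tells all that it offers.
- The arm moves only by the shell command python3 -m handwheel 'ROWS'. ROWS is text: rows parted by semicolons, each of 7 numbers parted by spaces: the turn, a rotation vector about the tool's x, y, z each as a share of 0.5 rad, from -1 to 1, then the shift along the tool's x, y, z each as a share of 25 cm, from -1 to 1, then the opening, from -1 (shut) to 1 (fully open). A call has exactly 10 rows; each row shifts and turns the commanded pose from where the row before left it, along the tool's axes as they then stand; what a row does not reach is not made up. A row lasts 1/10 s, in which the tool goes at most 50 mm and 8.59 degrees, less where a joint would pass 70% of its speed; a pose out of reach is approached as far as the arm can. A call with a number of a shift or a turn outside -1 to 1 is refused whole. A call with a gripper value outside its range is refused whole. The fingers move at their own pace and stop on an object; the grip force is fixed at half the most. Time passes only in rows, so rows that do not move let the fingers close, or fill a call up. It gives the time, the measured TCP pose, the force, the opening and the grip force at its end, in the units of the state.
- monitor.observe(): the state, without advancing time (a new reading comes with each control period).
- snapshot(name): name is "side" or "top" or "wrist"; returns the picture (480x640x3 uint8, blue, green, red); there is no depth.
- get_calibration(name): a dict with "vfov" (degrees; the focal length in pixels is half the picture's height over the tangent of half this angle, whatever the lens; pixels are square), "cx", "cy" (the principal point, pixels), "rvec" (rotation vector, rad) and "tvec" (3), from world to camera coordinates, as OpenCV has them; the wrist camera has in their place "tool_from_camera" (4x4, takes a point from camera to tool coordinates, whose origin is the TCP and whose axes are the flange's). Camera axes: x right, y down, z forward; pixel columns grow to the right and rows downward; lengths in m; the calibration is good to about 2 mm. A picture is of the moment at which its call begins: read the wrist's pose just before it. get_calibration takes no time and is no camera call.
- ticket.finish_job(): hands the job in; it is judged then, once.
The state is a dict: "time_s": time; "qpos": joint angles; "joint_vel": joint speeds; "joint_efforts": joint torques, N m; "ee_pos": TCP position; "orientation": TCP orientation; "force": force on the tool from outside, world axes, zero at the start; "moment": the same for the moment, N m; "gripper_width": opening from 0.0 (shut) to 1.0 (fully open); "grasp_force": force on a finger pad.
Only numpy, scipy, OpenCV 4.12 (cv2) and the standard library are available. Lean on these libraries where they do the work, as an engineer would, in place of code of your own. Each camera call takes 0.05 s, during which the arm holds its last target. There are 200 camera calls.

## Working session

There is one attempt and no reset: what is moved stays moved. The work goes in short steps, Python scripts to look and compute and a shell command to move; the robot and the scene stay as the last step left them, time stands still between calls to the robot, and variables do not carry over. Pictures are saved under pics/ and viewed, at most 10 in all, crops included, and the job is handed in when it is done.

```bash
mkdir -p pics
cat > h.py <<'E'
import numpy as np, cv2
from scipy.spatial.transform import Rotation as R
from cell import monitor, snapshot, get_calibration, ticket
def cam(name):
    c=get_calibration(name); f=240/np.tan(np.radians(c['vfov'])/2)
    K=np.array([[f,0,c['cx']],[0,f,c['cy']],[0,0,1]])
    if 'rvec' in c:
        Rm=cv2.Rodrigues(np.array(c['rvec'],float))[0]; t=np.array(c['tvec'],float).ravel()
        return K,Rm.T,-Rm.T@t      # cam->world rot, origin
    s=monitor.observe(); T=np.array(c['tool_from_camera'])
    Rt=R.from_euler('xyz',s['orientation']).as_matrix()
    return K,Rt@T[:3,:3],Rt@T[:3,3]+np.array(s['ee_pos'])
def px2w(C,u,v,z):
    K,Rc,o=C; d=Rc@np.linalg.inv(K)@np.array([u,v,1.]); return o+d*(z-o[2])/d[2]
def w2px(C,p):
    K,Rc,o=C; q=K@(Rc.T@(np.array(p)-o)); return q[:2]/q[2]
def tri(C1,p1,C2,p2):
    A=[];b=[]
    for (K,Rc,o),p in((C1,p1),(C2,p2)):
        d=Rc@np.linalg.inv(K)@np.array([p[0],p[1],1.]); d/=np.linalg.norm(d); P=np.eye(3)-np.outer(d,d); A.append(P); b.append(P@o)
    return np.linalg.lstsq(np.vstack(A),np.hstack(b),rcond=None)[0]
E
python3 - <<'E'
from h import *
for n in('top','side'):
    cv2.imwrite(f'pics/{n}.png',snapshot(n)); C=cam(n); print(n,C[2].round(3),C[0][0,0].round(1))
s=monitor.observe(); print(s); print(get_calibration('wrist'), get_calibration('top'))
E
```

```text
top [0.314 0.067 1.313] 546.8
side [ 0.006 -0.505  0.807] 544.2
{'time_s': 0.1, 'qpos': array([ 9.06592117e-01,  3.13376828e-01,  1.49834558e+00, -3.92239615e-05,
        1.33101112e+00, -2.23430029e-01]), 'joint_vel': array([-0.00060867, -0.0023432 , -0.00055926, -0.00059334,  0.0010188 ,
        0.00082302]), 'joint_efforts': array([ 3.65711690e-03, -4.02804494e+01, -2.52642292e+01,  6.96713780e-02,
        3.42412060e-02, -8.16923284e-05]), 'ee_pos': array([0.22389498, 0.4746471 , 0.26023294]), 'orientation': array([-3.14047169e+00, -2.15646713e-04,  2.70082769e+00]), 'force': array([-0.09328808,  0.26220954, -0.17736437]), 'moment': array([-0.02000982,  0.00501505, -0.01771352]), 'grasp_force': 0.0, 'gripper_width': 0.9997142529860676}
{'vfov': 60.17147552929256, 'cx': 317.0801974741507, 'cy': 243.93976347055502, 'tool_from_camera': array([[ 3.90627424e-04, -9.59571626e-01, -2.81464283e-01,
         7.31516698e-02],
       [ 9.99999811e-01,  2.40986622e-04,  5.66265187e-04,
        -8.23109196e-05],
       [-4.75542879e-04, -2.81464451e-01,  9.59571538e-01,
        -1.22965815e-01],
       [ 0.00000000e+00,  0.00000000e+00,  0.00000000e+00,
         1.00000000e+00]])} {'vfov': 47.39613686820822, 'cx': 325.03502912508236, 'cy': 244.1734744966129, 'rvec': array([ 2.15460278, -2.18766913,  0.14180214]), 'tvec': array([0.05078801, 0.45987394, 1.26965671])}
```

View pics/top.png

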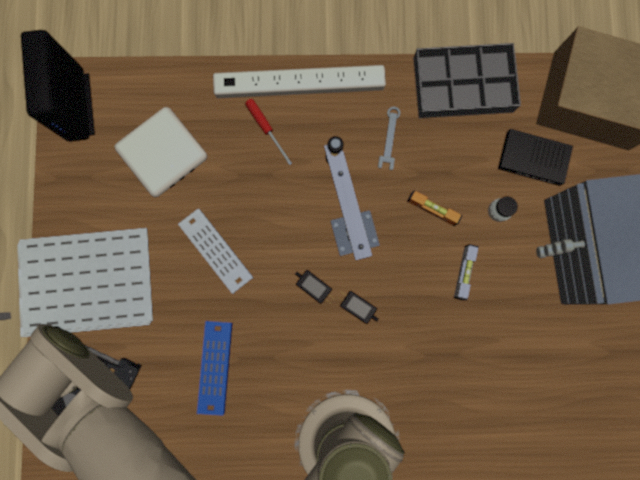

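View pics/side.png

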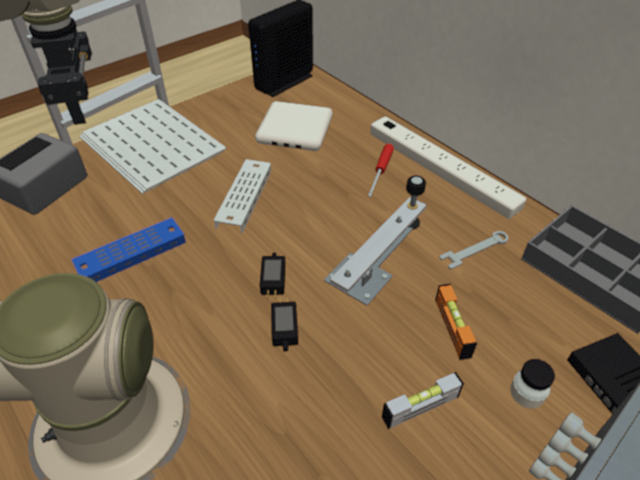

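The top view shows two candidates for each part. Shelf: white channel (215,250) and blue channel (215,367); the white one is meant. Level: silver bar with black caps (467,272) and orange one (436,208); the silver one fits. The stand runs from the knob (335,145) to its far end (361,247). I'll confirm in one enlarged crop.

Run:
```python
import cv2
i=cv2.imread('pics/top.png')[125:315,170:490]
cv2.imwrite('pics/crop.png',cv2.resize(i,None,fx=2.5,fy=2.5,interpolation=cv2.INTER_CUBIC))
```

```text
(no output)
```

View pics/crop.png

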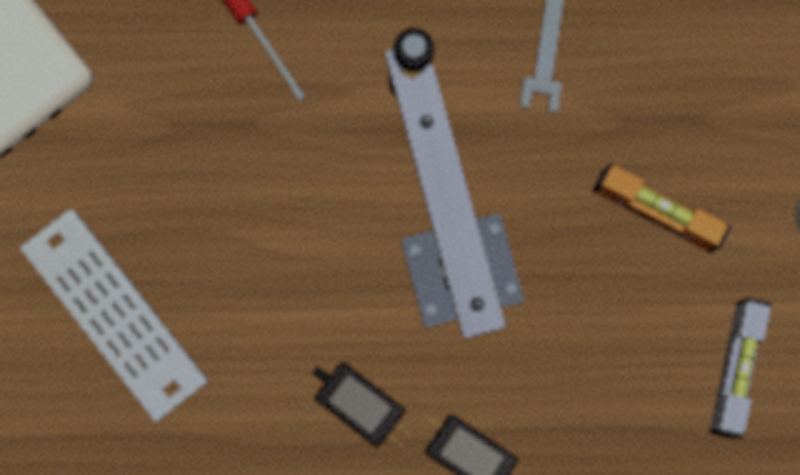

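The crop shows the white shelf with holes at (56,240) and (172,388), pins at (427,121) and (478,304), and the knob top at (414,46). The silver level's top runs from (756,303) to (729,433). These are the parts meant.

Run:
```python
from h import *
C=cam('top')
def f(u,v,z): return px2w(C,170+(u+.5)/2.5-.5,125+(v+.5)/2.5-.5,z)
a,b=f(56,240,.025),f(172,388,.025); print('shelf',a.round(4),b.round(4),np.linalg.norm(a-b),((a+b)/2).round(4),'yaw',np.arctan2(*(b-a)[1::-1]))
p,q=f(427,121,.062),f(478,304,.064);print('pins',p.round(4),q.round(4),np.linalg.norm(p-q),((p+q)/2).round(4),'yaw',np.arctan2(*(q-p)[1::-1]))
m=(p+q)/2; d=(q-p)/np.linalg.norm(q-p); print('knob pred',m-d*.145,'meas',f(414,46,.116))
a,b=f(756,303,.045),f(729,433,.045); print('level',np.linalg.norm(a-b),((a+b)/2).round(4),'yaw',np.arctan2(*(b-a)[1::-1]))
```

```text
shelf [0.5212 0.3582 0.025 ] [0.3792 0.2482 0.025 ] 0.1796468409677433 [0.4502 0.3032 0.025 ] yaw -2.482412827658697
pins [0.6232 0.0056 0.062 ] [ 0.4501 -0.0379  0.064 ] 0.1784144416670836 [ 0.5366 -0.0162  0.063 ] yaw -2.895193245849933
knob pred [0.67725969 0.01919208 0.06137457] meas [0.67893416 0.01862172 0.116     ]
level 0.12465337665377049 [ 0.389 -0.285  0.045] yaw 2.891937141708423
```

```bash
cat >> h.py <<'E'
def goal(x,y,z,yaw):
    """totals, turn first then shift, in shares"""
    s=monitor.observe(); e=s['orientation']; p=np.array(s['ee_pos'])
    dy=(yaw-e[2]+np.pi)%(2*np.pi)-np.pi
    Rg=R.from_euler('xyz',[np.pi,0,yaw]).as_matrix()
    rv=(R.from_euler('xyz',e).inv()*R.from_euler('xyz',[np.pi,0,yaw])).as_rotvec()/.5
    print('t',s['time_s'],'p',p.round(4),'yaw',round(e[2],3),'q6',s['qpos'][5].round(2),'dyaw',round(dy,3),'TURN',rv.round(4),'SHIFT',(Rg.T@(np.array([x,y,z])-p)/.25).round(4),'F',np.array(s['force']).round(1))
E
python3 -c "
from h import *
goal(.45,.303,.2,3.801)"
```

```text
t 0.1 p [0.2239 0.4746 0.2602] yaw 2.701 q6 -0.22 dyaw 1.1 TURN [-1.8000e-03 -1.6000e-03 -2.2003e+00] SHIFT [-0.2942 -1.0967  0.2409] F [-0.1  0.3 -0.2]
```

```bash
python3 -m handwheel '0 0 -.275 0 0 0 1;0 0 -.275 0 0 0 1;0 0 -.275 0 0 0 1;0 0 -.275 0 0 0 1;0 0 -.275 0 0 0 1;0 0 -.275 0 0 0 1;0 0 -.275 0 0 0 1;0 0 -.275 0 0 0 1;0 0 0 -.042 -.157 .034 1;0 0 0 -.042 -.157 .034 1'
python3 -m handwheel '0 0 0 -.042 -.157 .034 1;0 0 0 -.042 -.157 .034 1;0 0 0 -.042 -.157 .034 1;0 0 0 -.042 -.157 .034 1;0 0 0 -.042 -.157 .034 1;0 0 0 0 0 0 1;0 0 0 0 0 0 1;0 0 0 0 0 0 1;0 0 0 0 0 0 1;0 0 0 0 0 0 1'
python3 - <<'E'
from h import *
goal(.45,.303,.2,3.801)
C=cam('wrist'); i=snapshot('wrist'); cv2.imwrite('pics/w1.png',i)
print(w2px(C,[.5212,.3582,.025]),w2px(C,[.3792,.2482,.025]))
E
```

```text
time_s: 1.1
ee_pos: [0.2889, 0.4252, 0.2433]
orientation: [-3.142, -0.0, -2.48]
force: [-0.5, 0.1, 0.2]
gripper_width: 0.997
grasp_force: 0.0
time_s: 2.1
ee_pos: [0.4498, 0.3033, 0.2015]
orientation: [-3.142, 0.0, -2.481]
force: [0.2, -0.4, 0.3]
gripper_width: 1.001
grasp_force: 0.0
t 2.1 p [0.4498 0.3033 0.2015] yaw -2.481 q6 -1.85 dyaw -0.001 TURN [-0.0001  0.0008  0.0024] SHIFT [ 0.0002 -0.0015  0.006 ] F [ 0.2 -0.4  0.3]
[315.70326318 333.24622566] [315.95432137  96.62470452]
```

View pics/w1.png

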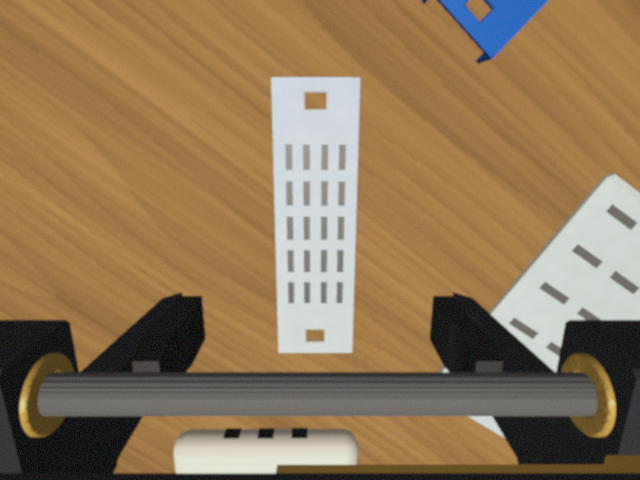

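The wrist view shows the white shelf aligned, with holes at (316,100.5) and (315,336), about 3 px (2–3 mm) off the prediction. I'll correct for that and descend.

Run:
```python
from h import *
C=cam('wrist')
a,b=px2w(C,315,336,.025),px2w(C,316,100.5,.025); print(a,b,np.linalg.norm(a-b),np.arctan2(*(b-a)[1::-1]))
m=(a+b)/2; goal(m[0],m[1],.026,np.arctan2(*(b-a)[1::-1])); print(m)
```

```text
[0.52363256 0.35911765 0.025     ] [0.38126842 0.24965508 0.025     ] 0.17958173992172238 -2.486110235690943
t 2.15 p [0.4499 0.3032 0.2015] yaw -2.481 q6 -1.85 dyaw -0.005 TURN [-0.0002  0.0008  0.0097] SHIFT [-0.0108 -0.0024  0.7019] F [-0.2  0.1 -1.1]
[0.45245049 0.30438636 0.025     ]
```

```bash
python3 -m handwheel '0 0 .01 -.011 -.002 .14 1;0 0 0 0 0 .14 1;0 0 0 0 0 .14 1;0 0 0 0 0 .14 1;0 0 0 0 0 .09 1;0 0 0 0 0 .05 1;0 0 0 0 0 0 1;0 0 0 0 0 0 -1;0 0 0 0 0 0 -1;0 0 0 0 0 0 -1'
python3 -m handwheel '0 0 0 0 0 0 -1;0 0 0 0 0 0 -1;0 0 0 0 0 0 -1;0 0 0 0 0 0 -1;0 0 0 0 0 -.1 -1;0 0 0 0 0 -.15 -1;0 0 0 0 0 -.15 -1;0 0 0 0 0 -.15 -1;0 0 0 0 0 -.15 -1;0 0 0 0 0 0 -1'
python3 -c "
from h import *
goal(.5366,-.0162,.2,3.388)"
```

```text
time_s: 3.15
ee_pos: [0.4534, 0.3042, 0.0273]
orientation: [-3.141, 0.002, -2.487]
force: [0.2, 0.0, 0.4]
gripper_width: 0.752
grasp_force: 0.0
time_s: 4.15
ee_pos: [0.4542, 0.3046, 0.2056]
orientation: [-3.139, 0.008, -2.487]
force: [0.7, -0.5, -3.8]
gripper_width: 0.681
grasp_force: 30.0
t 4.15 p [0.4542 0.3046 0.2056] yaw -2.487 q6 -1.85 dyaw -0.408 TURN [-0.0011  0.016   0.8158] SHIFT [-0.0066 -1.3247  0.0225] F [ 0.7 -0.5 -3.8]
```

```bash
python3 -m handwheel '0 0 .272 0 0 0 -1;0 0 .272 0 0 0 -1;0 .016 .272 0 0 0 -1;0 0 0 0 -.14 -.02 -1;0 0 0 0 -.17 -.04 -1;0 0 0 0 -.17 -.04 -1;0 0 0 0 -.17 -.02 -1;0 0 0 0 -.14 0 -1;0 0 0 0 -.06 0 -1;0 0 0 0 0 0 -1'
python3 - <<'E'
from h import *
C=cam('wrist'); i=snapshot('wrist'); cv2.imwrite('pics/w2.png',i)
goal(.5366,-.0162,.2,3.388)
print(w2px(C,[.6232,.0056,.062]),w2px(C,[.4501,-.0379,.064]))
E
```

```text
time_s: 5.15
ee_pos: [0.5048, 0.0966, 0.23]
orientation: [3.142, -0.01, -2.898]
force: [-0.6, -0.2, -3.7]
gripper_width: 0.674
grasp_force: 30.0
t 5.2 p [0.5045 0.0979 0.2302] yaw -2.897 q6 -1.85 dyaw 0.001 TURN [ 0.0009 -0.02   -0.0028] SHIFT [-0.0132 -0.474   0.1208] F [-0.2  1.1 -3.3]
[167.65645357 344.70300231] [139.65483367 105.28893173]
```

View pics/w2.png

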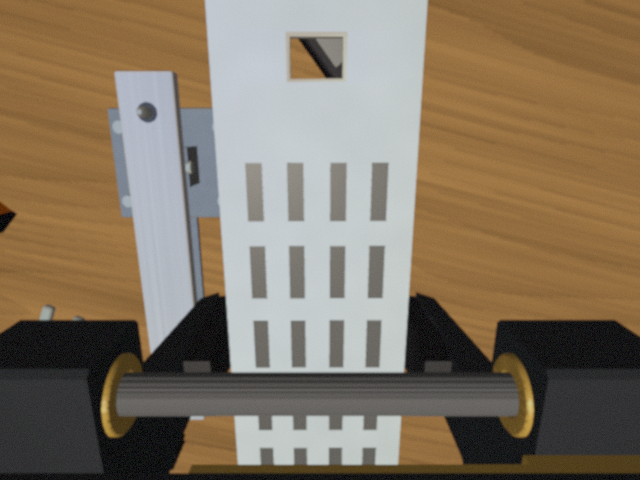

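The far pin tip is at (147,111). The held shelf's near hole is centred at about (317,56), spanning (288–347, 32–81). The hole is therefore wider across the shelf than along it. I'll work out the relative offset.

Run:
```python
from h import *
K,_,_=cam('wrist'); T=np.array(get_calibration('wrist')['tool_from_camera'])
s=monitor.observe(); Rt=R.from_euler('xyz',s['orientation']).as_matrix(); p=np.array(s['ee_pos'])
def ray(u,v): return T[:3,:3]@np.linalg.inv(K)@np.array([u,v,1.])
o=T[:3,3]
for uv in((317,56.5),(288,32),(347,81),(207,0),(427,0),(229,370),(408,370)):
    d=ray(*uv); print('tool pt',uv,(o+d*(.0023-o[2])/d[2]).round(4))
C=cam('wrist')
for z in(.062,.064,.066): print('pin',z,px2w(C,147,111,z).round(4))
d=ray(317,56.5);h=o+d*(.0023-o[2])/d[2]; print('hole world',(Rt@h+p).round(4))
print(s['orientation'], p)
```

```text
tool pt (317, 56.5) [0.0906 0.0004 0.0023]
tool pt (288, 32) [ 0.0968 -0.0076  0.0023]
tool pt (347, 81) [0.0842 0.0088 0.0023]
tool pt (207, 0) [ 0.1046 -0.0292  0.0023]
tool pt (427, 0) [0.1046 0.0299 0.0023]
tool pt (229, 370) [-0.0092 -0.03    0.0023]
tool pt (408, 370) [-0.0092  0.0319  0.0023]
pin 0.062 [ 0.4526 -0.0322  0.062 ]
pin 0.064 [ 0.4524 -0.0315  0.064 ]
pin 0.066 [ 0.4523 -0.0307  0.066 ]
hole world [0.4165 0.0763 0.2288]
[ 3.14112499 -0.00999108 -2.8965951 ] [0.50450569 0.09790632 0.23020813]
```

Run:
```python
from h import *
C=cam('wrist')
for a,b in(((116,73),(148,350)),((176,73),(194.5,290))):
    A,B=px2w(C,*a,.051),px2w(C,*b,.0495); print(A.round(4),B.round(4),np.arctan2(*(A-B)[1::-1]))
yaw=-2.895; m=np.array([.4512,-.035])-np.array([np.cos(yaw),np.sin(yaw)])*.0906
goal(m[0],m[1],.11,yaw)
```

```text
[ 0.4338 -0.0603  0.051 ] [ 0.64   -0.011   0.0495] -2.907338435471573
[ 0.4239 -0.0207  0.051 ] [0.5783 0.0173 0.0495] -2.900245973580768
t 5.2 p [0.5045 0.0979 0.2302] yaw -2.897 q6 -1.85 dyaw 0.002 TURN [ 0.001  -0.02   -0.0032] SHIFT [-0.0259 -0.4635  0.4808] F [-0.2  1.1 -3.3]
```

```bash
python3 -m handwheel '0 -.018 0 -.02 -.1 0 -1;0 0 0 0 -.12 .03 -1;0 0 0 0 -.12 .06 -1;0 0 0 0 -.084 .09 -1;0 0 0 0 -.04 .1 -1;0 0 0 0 0 .1 -1;0 0 0 0 0 .06 -1;0 0 0 0 0 .04 -1;0 0 0 0 0 0 -1;0 0 0 0 0 0 -1'
python3 - <<'E'
from h import *
C=cam('wrist'); i=snapshot('wrist'); cv2.imwrite('pics/w3.png',cv2.resize(i[0:150,220:420],None,fx=4,fy=4,interpolation=cv2.INTER_CUBIC))
s=monitor.observe(); print(s['ee_pos'],s['orientation'],s['force'],s['gripper_width'])
E
```

```text
time_s: 6.2
ee_pos: [0.5384, -0.0128, 0.1119]
orientation: [-3.141, 0.002, -2.895]
force: [0.1, -0.3, -3.4]
gripper_width: 0.677
grasp_force: 30.0
[ 0.53856703 -0.0129808   0.11215467] [-3.14047962e+00  2.28639947e-03 -2.89473678e+00] [ 3.08334651e-01 -2.78962230e-03 -3.14469426e+00] 0.6736692895457355
```

View pics/w3.png

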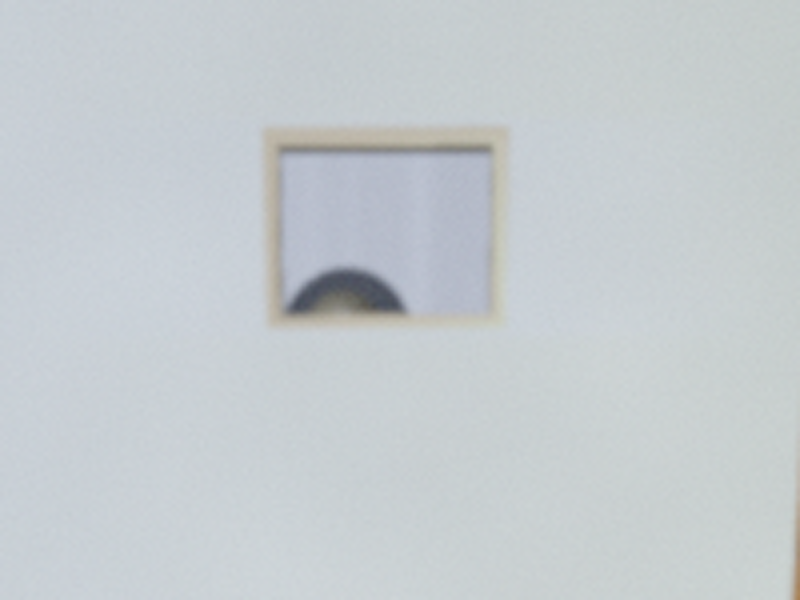

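Through the hole I see the pin's dark disc centred at about crop (346,328), i.e. px (306.4,82). The hole centre is at px (316.6,56.4), so the pin lies towards the image's lower left.

Run:
```python
from h import *
C=cam('wrist'); s=monitor.observe(); p=np.array(s['ee_pos'])
Rt=R.from_euler('xyz',s['orientation']).as_matrix()
for z in(.05,.057,.064):
    w=px2w(C,306.4,82,z); print(z,w.round(4),'tool',(Rt.T@(w-p)).round(4))
w=px2w(C,316.6,56.4,p[2]-.0023); print('hole',w.round(4),(Rt.T@(w-p)).round(4))
i=cv2.imread('pics/w3.png'); print(i[200:320:8,346].tolist()); print(i[300,270:430:8].tolist())
```

```text
0.05 [ 0.4532 -0.0387  0.05  ] tool [ 0.0892 -0.004   0.062 ]
0.057 [ 0.4538 -0.0384  0.057 ] tool [ 0.0886 -0.0039  0.055 ]
0.064 [ 0.4543 -0.0381  0.064 ] tool [ 0.088  -0.0037  0.048 ]
hole [ 0.4506 -0.0349  0.1099] [0.0906 0.0003 0.0021]
[[203, 190, 183], [204, 189, 184], [204, 190, 183], [204, 190, 182], [204, 191, 184], [202, 189, 183], [204, 191, 184], [205, 192, 187], [194, 178, 172], [119, 107, 101], [95, 80, 74], [93, 88, 87], [98, 102, 105], [111, 121, 122], [148, 154, 156]]
[[177, 187, 191], [162, 169, 175], [175, 165, 159], [130, 119, 112], [92, 81, 72], [95, 85, 81], [101, 98, 97], [105, 112, 113], [108, 117, 119], [109, 117, 118], [99, 108, 110], [94, 101, 100], [87, 86, 86], [93, 84, 80], [94, 81, 73], [92, 82, 78], [131, 117, 112], [196, 182, 175], [206, 193, 185], [208, 194, 189]]
```

```bash
python3 -m handwheel '0 0 .006 -.009 -.017 .02 -1;0 0 0 0 0 .02 -1;0 0 0 0 0 .02 -1;0 0 0 0 0 0 -1;0 0 0 0 0 0 -1;0 0 0 0 0 0 -1;0 0 0 0 0 0 -1;0 0 0 0 0 0 -1;0 0 0 0 0 0 -1;0 0 0 0 0 0 -1'
python3 - <<'E'
from h import *
i=snapshot('wrist'); 
a=cv2.resize(i[20:100,265:371],None,fx=4,fy=4,interpolation=cv2.INTER_CUBIC)
t=snapshot('top')[125:215+50,300:400]; b=cv2.resize(t,None,fx=3.5,fy=3.5,interpolation=cv2.INTER_CUBIC)
H=max(a.shape[0],b.shape[0]); o=np.zeros((H,a.shape[1]+b.shape[1],3),np.uint8); o[:a.shape[0],:a.shape[1]]=a; o[:b.shape[0],a.shape[1]:]=b
cv2.imwrite('pics/w4.png',o); print(o.shape)
s=monitor.observe(); print(s['ee_pos'],s['orientation'],s['force'],s['gripper_width'])
E
```

```text
time_s: 7.25
ee_pos: [0.5414, -0.017, 0.0964]
orientation: [-3.141, 0.001, -2.898]
force: [-0.8, -0.2, -3.8]
gripper_width: 0.682
grasp_force: 30.0
(490, 774, 3)
[ 0.54139609 -0.01698351  0.09639069] [-3.14102452e+00  1.09643284e-03 -2.89840199e+00] [-0.35227439 -0.749528   -3.68877082] 0.675869520891346
```

View pics/w4.png

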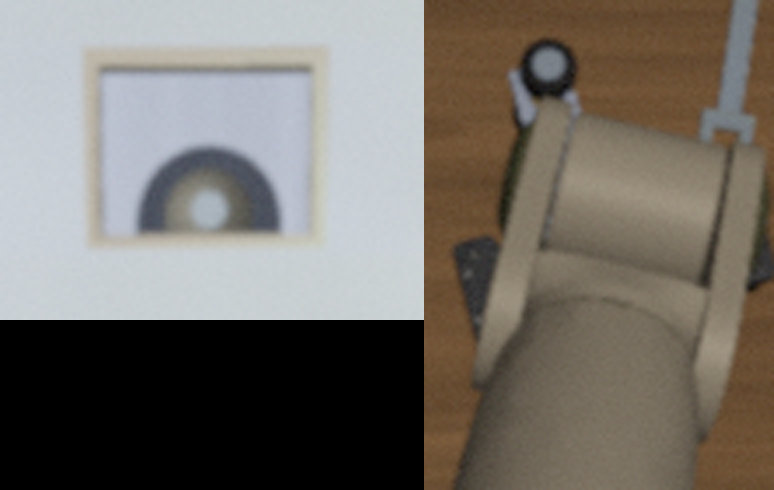

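The pin tip shows at crop (208,209), px (317,72.2), centred across the shelf. The hole centre is at px (316.5,56.4).

Run:
```python
from h import *
C=cam('wrist'); s=monitor.observe(); p=np.array(s['ee_pos'])
Rt=R.from_euler('xyz',s['orientation']).as_matrix()
for z in(.060,.064,.068):
    w=px2w(C,317,72.2,z); print(z,w.round(4),'tool',(Rt.T@(w-p)).round(4))
w=px2w(C,316.5,56.4,p[2]-.0023); print('hole',w.round(4),(Rt.T@(w-p)).round(4))
```

```text
0.06 [ 0.4538 -0.0384  0.06  ] tool [0.0902 0.0004 0.0363]
0.064 [ 0.4542 -0.0383  0.064 ] tool [0.0898 0.0004 0.0323]
0.068 [ 0.4546 -0.0381  0.068 ] tool [0.0894 0.0004 0.0283]
hole [ 0.4534 -0.0386  0.0941] [0.0906 0.0002 0.0022]
```

```bash
python3 -m handwheel '0 0 0 -.003 0 .02 -1;0 0 0 0 0 .02 -1;0 0 0 0 0 .02 -1;0 0 0 0 0 .02 -1;0 0 0 0 0 .02 -1;0 0 0 0 0 .02 -1;0 0 0 0 0 .02 -1;0 0 0 0 0 0 -1;0 0 0 0 0 0 -1;0 0 0 0 0 0 -1'
```

```text
time_s: 8.35
ee_pos: [0.5423, -0.0168, 0.0616]
orientation: [-3.141, 0.001, -2.898]
force: [-0.6, -0.6, -3.0]
gripper_width: 0.679
grasp_force: 30.0
```

No contact yet and the pins have entered freely, so I'll lower further.

```bash
python3 -m handwheel '0 0 0 0 0 .006 -1;0 0 0 0 0 .006 -1;0 0 0 0 0 .004 -1;0 0 0 0 0 0 -1;0 0 0 0 0 0 -1;0 0 0 0 0 0 -1;0 0 0 0 0 0 -1;0 0 0 0 0 0 -1;0 0 0 0 0 0 -1;0 0 0 0 0 0 -1'
```

```text
time_s: 9.35
ee_pos: [0.5422, -0.0168, 0.0574]
orientation: [-3.141, 0.001, -2.898]
force: [-0.3, 0.1, -3.3]
gripper_width: 0.672
grasp_force: 30.0
```

```bash
python3 -m handwheel '0 0 0 0 0 .004 -1;0 0 0 0 0 .004 -1;0 0 0 0 0 .004 -1;0 0 0 0 0 0 -1;0 0 0 0 0 0 -1;0 0 0 0 0 0 -1;0 0 0 0 0 0 -1;0 0 0 0 0 0 -1;0 0 0 0 0 0 -1;0 0 0 0 0 0 -1'
```

```text
time_s: 10.35
ee_pos: [0.5422, -0.0168, 0.0553]
orientation: [-3.141, 0.001, -2.898]
force: [-4.8, 0.7, 7.6]
gripper_width: 0.68
grasp_force: 30.0
```

```bash
python3 -m handwheel '0 0 0 0 0 0 1;0 0 0 0 0 0 1;0 0 0 0 0 0 1;0 0 0 0 0 0 1;0 0 0 0 0 -.1 1;0 0 0 0 0 -.15 1;0 0 0 0 0 -.15 1;0 0 0 0 0 -.15 1;0 0 0 0 0 -.1 1;0 0 0 0 0 0 1'
python3 - <<'E'
from h import *
C=cam('wrist'); i=snapshot('wrist'); a=cv2.resize(i[:380,190:440],None,fx=1.55,fy=1.55,interpolation=cv2.INTER_CUBIC)
b=cv2.resize(snapshot('side')[150:310,310:440],None,fx=3,fy=3,interpolation=cv2.INTER_CUBIC)
o=np.zeros((max(a.shape[0],b.shape[0]),a.shape[1]+b.shape[1],3),np.uint8); o[:a.shape[0],:a.shape[1]]=a; o[:b.shape[0],a.shape[1]:]=b
cv2.imwrite('pics/w5.png',o); print(o.shape)
s=monitor.observe(); print(s['ee_pos'],s['orientation'],s['qpos'].round(2))
goal(.389,-.285,.2,2.892)
E
```

```text
time_s: 11.35
ee_pos: [0.5431, -0.017, 0.2202]
orientation: [-3.138, 0.007, -2.898]
force: [-0.5, 0.1, -0.9]
gripper_width: 1.0
grasp_force: 0.0
(589, 778, 3)
[ 0.54178453 -0.01670656  0.21627772] [-3.14120753e+00  6.94548288e-04 -2.89836931e+00] [-0.25  0.39  1.51 -0.    1.24 -2.06]
t 11.45 p [ 0.5418 -0.0167  0.2163] yaw -2.898 q6 -2.06 dyaw -0.493 TURN [-4.000e-04  1.600e-03  9.856e-01] SHIFT [ 0.3271 -1.1909  0.0651] F [-0.   0.1 -0.3]
```

View pics/w5.png

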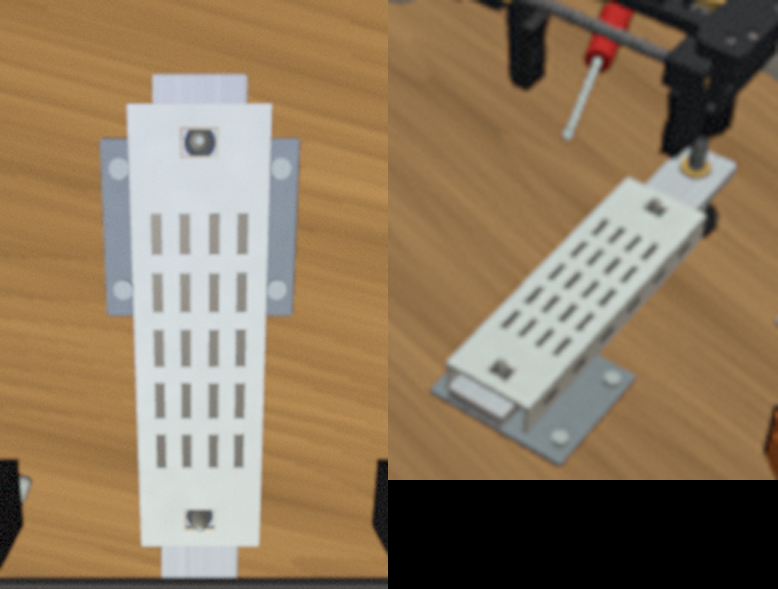

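Both pins stand up through the end holes and the shelf sits flush. Next is the silver level.

```bash
python3 -m handwheel '0 0 .246 0 0 0 1;0 0 .246 0 0 0 1;0 0 .246 0 0 0 1;0 0 .246 0 0 0 1;0 0 0 .047 -.17 .009 1;0 0 0 .047 -.17 .009 1;0 0 0 .047 -.17 .009 1;0 0 0 .047 -.17 .009 1;0 0 0 .047 -.17 .009 1;0 0 0 .047 -.17 .009 1'
python3 -m handwheel '0 0 0 .047 -.17 .009 1;0 0 0 0 0 0 1;0 0 0 0 0 0 1;0 0 0 0 0 0 1;0 0 0 0 0 0 1;0 0 0 0 0 0 1;0 0 0 0 0 0 1;0 0 0 0 0 0 1;0 0 0 0 0 0 1;0 0 0 0 0 0 1'
python3 - <<'E'
from h import *
C=cam('wrist'); i=snapshot('wrist'); cv2.imwrite('pics/w6.png',i)
goal(.389,-.285,.2,2.892); s=monitor.observe(); print(s['orientation'])
print(w2px(C,[.389,-.285,.045]))
np.savez('pics/w6.npz',*C)
E
```

```text
time_s: 12.45
ee_pos: [0.4093, -0.2474, 0.2016]
orientation: [3.14, -0.001, 2.893]
force: [0.8, -0.4, 0.2]
gripper_width: 1.0
grasp_force: 0.0
time_s: 13.45
ee_pos: [0.389, -0.2848, 0.201]
orientation: [-3.142, 0.001, 2.893]
force: [-0.3, 0.0, -0.2]
gripper_width: 0.998
grasp_force: 0.0
t 13.5 p [ 0.389  -0.2848  0.201 ] yaw 2.893 q6 -2.2 dyaw -0.001 TURN [0.     0.0024 0.0017] SHIFT [-0.0001 -0.0007  0.0041] F [ 0.1 -0.7 -0.2]
[-3.14159238e+00  1.18304763e-03  2.89283511e+00]
[316.54901922 231.69214811]
```

View pics/w6.png

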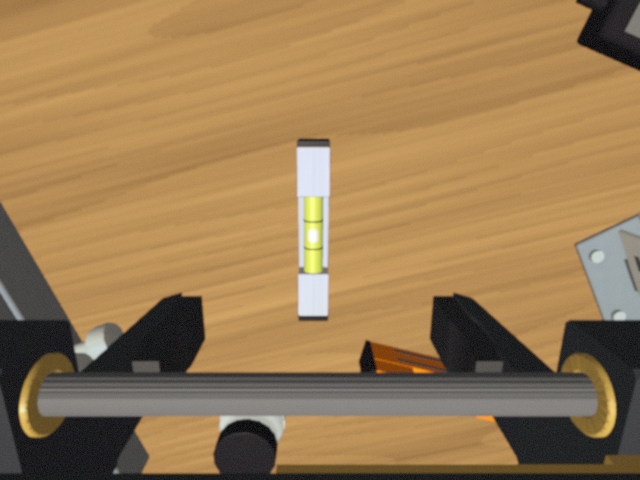

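The silver level is aligned under the tool, from (313.5,141) to (313,319), with the vial lines at rows 222 and 249. It sits 3 px left of the prediction, about 1.6 mm. I'll descend and grip.

```bash
python3 -m handwheel '0 0 0 0 -.006 .13 1;0 0 0 0 0 .14 1;0 0 0 0 0 .14 1;0 0 0 0 0 .14 1;0 0 0 0 0 .09 1;0 0 0 0 0 .04 1;0 0 0 0 0 0 1;0 0 0 0 0 0 -1;0 0 0 0 0 0 -1;0 0 0 0 0 0 -1'
python3 -m handwheel '0 0 0 0 0 0 -1;0 0 0 0 0 0 -1;0 0 0 0 0 0 -1;0 0 0 0 0 0 -1;0 0 0 0 0 0 -1;0 0 0 0 0 0 -1;0 0 0 0 0 0 -1;0 0 0 0 0 0 -1;0 0 0 0 0 0 -1;0 0 0 0 0 0 -1'
python3 -c "
from h import *
goal(.5422,-.0168,.18,-2.8985)"
```

```text
time_s: 14.5
ee_pos: [0.3892, -0.2867, 0.0319]
orientation: [-3.141, 0.003, 2.893]
force: [-0.8, -0.4, 0.7]
gripper_width: 0.754
grasp_force: 0.0
time_s: 15.5
ee_pos: [0.3889, -0.2864, 0.031]
orientation: [-3.141, 0.001, 2.893]
force: [0.4, -1.0, 0.0]
gripper_width: 0.247
grasp_force: 30.0
t 15.5 p [ 0.3889 -0.2864  0.031 ] yaw 2.893 q6 -2.2 dyaw 0.492 TURN [-8.000e-04  2.400e-03 -9.837e-01] SHIFT [-0.8549  0.8991 -0.5959] F [ 0.4 -1.   0. ]
```

```bash
python3 -m handwheel '0 0 0 0 0 -.1 -1;0 0 -.246 0 0 -.14 -1;0 0 -.246 0 0 -.14 -1;0 0 -.246 0 0 -.14 -1;0 0 -.246 0 0 -.08 -1;0 0 0 -.09 .095 0 -1;0 0 0 -.122 .128 0 -1;0 0 0 -.122 .128 0 -1;0 0 0 -.122 .128 0 -1;0 0 0 -.122 .128 0 -1'
python3 -m handwheel '0 0 0 -.122 .128 0 -1;0 0 0 -.1 .105 0 -1;0 0 0 -.055 .058 0 -1;0 0 0 0 0 .06 -1;0 0 0 0 0 .08 -1;0 0 0 0 0 .08 -1;0 0 0 0 0 .06 -1;0 0 0 0 0 0 -1;0 0 0 0 0 0 -1;0 0 0 0 0 0 -1'
python3 -c "
from h import *
goal(.5422,-.0168,.084,-2.8985)"
```

```text
time_s: 16.5
ee_pos: [0.4927, -0.1023, 0.1808]
orientation: [3.141, 0.0, -2.899]
force: [0.5, -0.8, -1.6]
gripper_width: 0.246
grasp_force: 30.0
time_s: 17.5
ee_pos: [0.5425, -0.017, 0.112]
orientation: [-3.14, 0.002, -2.898]
force: [-0.4, -0.1, -3.3]
gripper_width: 0.242
grasp_force: 30.0
t 17.5 p [ 0.5425 -0.017   0.112 ] yaw -2.898 q6 -2.06 dyaw -0.0 TURN [-0.0023  0.0042  0.0003] SHIFT [0.0009 0.0012 0.1118] F [-0.4 -0.1 -3.3]
```

```bash
python3 -m handwheel '0 0 0 0 0 .02 -1;0 0 0 0 0 .02 -1;0 0 0 0 0 .02 -1;0 0 0 0 0 .02 -1;0 0 0 0 0 .012 -1;0 0 0 0 0 .008 -1;0 0 0 0 0 0 -1;0 0 0 0 0 0 -1;0 0 0 0 0 0 -1;0 0 0 0 0 0 -1'
```

```text
time_s: 18.5
ee_pos: [0.5422, -0.017, 0.0863]
orientation: [-3.141, 0.001, -2.898]
force: [-0.4, -1.0, -2.6]
gripper_width: 0.245
grasp_force: 30.0
```

```bash
python3 -m handwheel '0 0 0 0 0 .004 -1;0 0 0 0 0 .004 -1;0 0 0 0 0 .002 -1;0 0 0 0 0 0 -1;0 0 0 0 0 0 -1;0 0 0 0 0 0 -1;0 0 0 0 0 0 -1;0 0 0 0 0 0 -1;0 0 0 0 0 0 -1;0 0 0 0 0 0 -1'
```

```text
time_s: 19.5
ee_pos: [0.5425, -0.017, 0.0844]
orientation: [-3.141, 0.002, -2.898]
force: [-1.1, 0.7, 4.7]
gripper_width: 0.247
grasp_force: 30.0
```

```bash
python3 -m handwheel '0 0 0 0 0 0 1;0 0 0 0 0 0 1;0 0 0 0 0 0 1;0 0 0 0 0 0 1;0 0 0 0 0 -.06 1;0 0 0 0 0 -.12 1;0 0 0 0 0 -.14 1;0 0 0 0 0 -.12 1;0 0 0 0 0 -.06 1;0 0 0 0 0 0 1'
python3 -m handwheel '0 0 0 0 0 0 1;0 0 0 0 0 0 1;0 0 0 0 0 0 1;0 0 0 0 0 0 1;0 0 0 0 0 0 1;0 0 0 0 0 0 1;0 0 0 0 0 0 1;0 0 0 0 0 0 1;0 0 0 0 0 0 1;0 0 0 0 0 0 1'
python3 - <<'E'
from h import *
C=cam('wrist'); i=snapshot('wrist'); cv2.imwrite('pics/w7.png',i)
cv2.imwrite('pics/w7c.png',cv2.resize(i[60:360,230:400],None,fx=2,fy=2,interpolation=cv2.INTER_CUBIC))
goal(.6786,.0186,.2,-2.9)
E
```

```text
time_s: 20.5
ee_pos: [0.5428, -0.0171, 0.2106]
orientation: [-3.139, 0.005, -2.898]
force: [0.1, -0.8, -0.8]
gripper_width: 0.998
grasp_force: 0.0
time_s: 21.5
ee_pos: [0.542, -0.0169, 0.2086]
orientation: [-3.141, 0.001, -2.898]
force: [-0.1, -0.2, 0.7]
gripper_width: 1.0
grasp_force: 0.0
t 21.55 p [ 0.542  -0.0169  0.2086] yaw -2.898 q6 -2.06 dyaw -0.002 TURN [-0.0011  0.002   0.0032] SHIFT [-0.5644  0.0073  0.0345] F [ 0.2 -0.   0.6]
```

View pics/w7c.png

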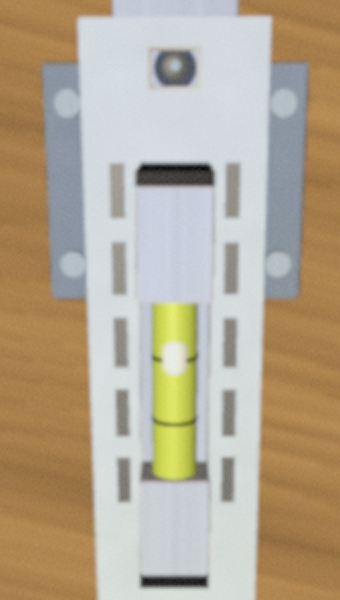

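That picture shows the bubble at crop (174,358), with the lines at rows 357 and 423. The bubble is about 9.7 mm towards the pivot end, so I need about 1.73 rad clockwise. That was my tenth view, so I measure numerically from here.

```bash
cat >> h.py <<'E'
def bubble(i=None,u0=309,u1=325):
    i=snapshot('wrist') if i is None else i
    hsv=cv2.cvtColor(i,cv2.COLOR_BGR2HSV); yel=(hsv[...,0]>22)&(hsv[...,0]<38)&(hsv[...,1]>150)&(hsv[...,2]>120)
    n,l,st,ce=cv2.connectedComponentsWithStats(cv2.dilate(yel.astype(np.uint8),np.ones((5,5))))
    k=1+np.argmax(st[1:,4]); x,y,w,h,_=st[k]; c=x+w//2
    S=i[y:y+h,x+2:x+w-2].astype(float)
    edge=i[y:y+h,[c-8,c-7,c+7,c+8]].max(2).mean(1)   # dark lines off-centre
    white=i[y:y+h,c-3:c+4,0].mean(1)                 # blue channel: bubble whitish
    ys=np.arange(h)+y
    W=np.clip(white-white.min()-.5*np.ptp(white),0,None)
    print('vial box',x,y,w,h,'bubble row',(W*ys).sum()/W.sum(),'blue',white.round().astype(int)); print('edge',edge.round().astype(int))
E
python3 - <<'E'
from h import *
bubble(cv2.imread('pics/w7.png')); bubble(cv2.imread('pics/w6.png'))
goal(.683,.0182,.107,-2.898)
E
```

```text
vial box 305 211 24 89 bubble row 237.95434177061884 blue [177 132 106 106 105 105 105 106 106 105 103 105 103 103 105 103 104 104
 112 148 187 212 222 224 224 223 223 223 222 223 223 222 221 218 212 197
 166 126 104  99  99  99  99 100  97  98  97  98  99  98  95  98  97  98
  98  96  97  96  97  91  76  69  80  93  95  95  97  95  94  96  95  94
  95  94  94  94  94  94  96  94  94  94  94  94  93  95  94  94 111]
edge [202 200 199 199 199 200 199 199 198 198 198 198 199 198 199 198 198 198
 198 198 199 198 198 198 197 197 193 175 142 141 172 192 197 197 197 198
 197 196 197 197 198 197 196 197 196 197 198 197 197 196 196 196 196 197
 196 197 196 194 184 156 130 154 184 193 196 195 196 195 196 195 196 195
 194 195 195 195 195 195 195 194 195 195 194 195 194 194 184 161 140]
vial box 315 197 9 76 bubble row 232.42709609662174 blue [147 102  96  96  96  98  98  98  98  98  99  97  97  99  98  98  96  98
  96  96  96  95  93  85  79  82  93  95  98  97  99 107 122 137 147 150
 153 151 151 152 152 151 149 142 132 118 106 101 100  98  89  82  83  92
  99 100 100 100 101 101 103 106 105 106 105 106 105 104 105  99  93  85
  84  86  91 106]
edge [232 239 243 243 243 242 243 242 242 242 242 242 241 242 241 241 241 241
 241 241 241 241 240 232 216 214 230 239 240 240 239 238 238 239 239 240
 239 238 238 238 237 238 238 236 237 237 237 236 237 236 233 220 208 221
 234 235 236 236 236 234 234 234 234 235 234 234 233 233 231 225 212 198
 193 194 191 184]
t 21.55 p [ 0.542  -0.0169  0.2086] yaw -2.898 q6 -2.06 dyaw 0.0 TURN [-0.0011  0.002  -0.0008] SHIFT [-5.811e-01  4.000e-04  4.065e-01] F [ 0.2 -0.   0.6]
```

```bash
python3 -m handwheel '0 0 0 -.12 0 0 1;0 0 0 -.16 0 0 1;0 0 0 -.16 0 0 1;0 0 0 -.1 0 0 1;0 0 0 -.041 0 .05 1;0 0 0 0 0 .1 1;0 0 0 0 0 .1 1;0 0 0 0 0 .1 1;0 0 0 0 0 .056 1;0 0 0 0 0 0 1'
python3 -c "
from h import *
goal(.683,.0182,.107,-2.898); C=cam('wrist'); print(w2px(C,[.683,.0182,.116]))"
```

```text
time_s: 22.55
ee_pos: [0.6824, 0.0181, 0.1053]
orientation: [3.141, -0.002, -2.898]
force: [-0.5, -0.2, 0.6]
gripper_width: 1.005
grasp_force: 0.0
t 22.55 p [0.6824 0.0181 0.1053] yaw -2.898 q6 -1.96 dyaw 0.0 TURN [ 0.0016 -0.0045 -0.0009] SHIFT [-0.0025 -0.0001 -0.0067] F [-0.5 -0.2  0.6]
[315.63211085 369.81199987]
```

```bash
python3 -m handwheel '0 0 0 0 0 0 1;0 0 0 0 0 0 -1;0 0 0 0 0 0 -1;0 0 0 0 0 0 -1;0 0 0 0 0 0 -1;0 0 0 0 0 0 -1;0 0 0 0 0 0 -1;0 0 0 0 0 0 -1;0 0 0 0 0 0 -1;0 0 0 0 0 0 -1'
```

```text
time_s: 23.55
ee_pos: [0.6831, 0.0182, 0.1072]
orientation: [-3.141, 0.001, -2.898]
force: [-1.1, 2.2, 0.3]
gripper_width: 0.397
grasp_force: 30.0
```

```bash
python3 -m handwheel '0 0 .2 0 0 0 -1;0 0 .2 0 0 0 -1;0 0 .2 0 0 0 -1;0 0 .2 0 0 0 -1;0 0 .2 0 0 0 -1;0 0 .2 0 0 0 -1;0 0 .2 0 0 0 -1;0 0 .2 0 0 0 -1;0 0 .2 0 0 0 -1;0 0 .2 0 0 0 -1'
python3 -m handwheel '0 0 .205 0 0 0 -1;0 0 .205 0 0 0 -1;0 0 .205 0 0 0 -1;0 0 .205 0 0 0 -1;0 0 .205 0 0 0 -1;0 0 .205 0 0 0 -1;0 0 .205 0 0 0 -1;0 0 .205 0 0 0 -1;0 0 0 0 0 0 -1;0 0 0 0 0 0 -1'
python3 -c "
from h import *
s=monitor.observe(); print(s['moment'],s['qpos'])"
```

```text
time_s: 24.55
ee_pos: [0.683, 0.0177, 0.1073]
orientation: [-3.141, 0.001, 2.381]
force: [-2.3, -0.3, 1.0]
gripper_width: 0.399
grasp_force: 30.0
time_s: 25.55
ee_pos: [0.6826, 0.0175, 0.1072]
orientation: [-3.141, 0.001, 1.565]
force: [-4.9, -1.5, 3.0]
gripper_width: 0.398
grasp_force: 30.0
[-0.39882812  0.82703907 -0.11462713] [-0.14518249  0.79702032  1.12928159 -0.00125954  1.21592453 -0.13922668]
```

```bash
python3 -m handwheel '0 0 0 0 0 0 1;0 0 0 0 0 0 1;0 0 0 0 0 0 1;0 0 0 0 0 0 1;0 0 0 0 0 -.08 1;0 0 0 0 0 -.14 1;0 0 0 0 0 -.12 1;0 0 -.28 0 0 -.06 1;0 0 -.28 0 0 0 1;0 0 -.28 0 0 0 1'
python3 -m handwheel '0 0 -.28 0 0 0 1;0 0 -.28 0 0 0 1;0 0 -.28 0 0 0 1;0 0 -.28 0 0 0 1;0 0 -.28 0 0 0 1;0 0 -.28 0 0 0 1;0 0 -.28 0 0 0 1;0 0 -.28 0 0 0 1;0 0 -.28 0 0 0 1;0 0 -.28 0 0 0 1'
python3 -m handwheel '0 0 0 .1 0 0 1;0 0 0 .16 0 0 1;0 0 0 .16 0 0 1;0 0 0 .1 0 0 1;0 0 0 .06 0 0 1;0 0 0 0 0 0 1;0 0 0 0 0 0 1;0 0 0 0 0 0 1;0 0 0 0 0 0 1;0 0 0 0 0 0 1'
python3 - <<'E'
from h import *
i=snapshot('wrist'); cv2.imwrite('pics/w8.png',i); bubble(i)
goal(.5422,-.0168,.2086,-2.898)
E
```

```text
time_s: 26.55
ee_pos: [0.6832, 0.0181, 0.2079]
orientation: [3.14, 0.001, 1.991]
force: [-0.6, 0.2, -0.3]
gripper_width: 1.002
grasp_force: 0.0
time_s: 27.55
ee_pos: [0.6831, 0.0181, 0.2073]
orientation: [-3.141, 0.001, -2.892]
force: [-0.4, -1.1, 0.8]
gripper_width: 1.001
grasp_force: 0.0
time_s: 28.55
ee_pos: [0.5426, -0.0167, 0.2069]
orientation: [-3.141, 0.001, -2.898]
force: [1.2, -0.5, -0.0]
gripper_width: 0.996
grasp_force: 0.0
vial box 0 127 73 72 bubble row 167.7148575465034 blue [ 18  20  16  15  21  26  29  34  34  32  22  23  24  25  30  32  34  39
  37  35  38  36  34  36  37  36  39  39  44  47  52  56  61  69  84 101
 120 137 150 159 165 168 166 159 147 127 106  90  84  79  77  72  72  71
  73  78  77  78  79  76  75  74  76  77  77  78  78  77  78  75  75  71]
edge [ 85  76  76  84 100 121 140 157 163 165 164 156 152 150 155 160 169 177
 182 178 160 160 172 181 188 193 199 202 204 204 199 186 171 164 170 179
 188 195 200 205 209 210 210 203 189 173 169 180 189 196 197 196 195 194
 192 190 184 176 172 170 169 168 168 170 170 170 171 170 167 168 166 165]
t 28.6 p [ 0.5426 -0.0168  0.2069] yaw -2.898 q6 -2.06 dyaw 0.0 TURN [-0.0009  0.0017 -0.0002] SHIFT [ 0.0014  0.0002 -0.0068] F [ 0.2 -0.2 -0.4]
```

```bash
sed -i "s/(hsv\[...,2\]>120)/(hsv[...,2]>120); yel[:,:290]=0; yel[:,345:]=0; yel[350:]=0/" h.py
python3 - <<'E'
from h import *
bubble(cv2.imread('pics/w8.png'))
E
```

```text
vial box 317 210 12 90 bubble row 252.56815047021942 blue [131  86  75  75  76  75  75  75  75  75  75  74  73  74  76  75  74  73
  75  77  73  75  74  75  75  75  72  67  58  53  58  68  75  74  74  78
  89 106 122 131 135 136 136 137 136 136 137 137 133 129 120 109  93  81
  74  74  76  72  72  67  57  53  62  72  73  75  73  73  74  72  72  74
  74  75  74  74  75  75  73  74  72  73  72  72  69  73  76  78  87 112]
edge [213 222 224 224 224 224 224 223 223 224 224 223 223 223 223 222 223 223
 222 223 224 222 224 222 223 222 222 218 204 184 192 210 220 222 223 223
 223 223 224 223 224 224 224 224 224 224 224 224 225 225 224 223 222 221
 222 222 221 221 221 218 207 186 190 209 219 220 221 220 220 220 221 220
 221 220 220 220 220 220 220 216 205 183 167 166 166 165 166 165 164 160]
```

The bubble centre is at row 254.2 and the midpoint of the lines at 255.2, so the bubble is 0.6 mm off centre. I'll close the fingers and press 46 mm towards the pivot side.

```bash
python3 -m handwheel '0 0 0 .09 0 0 -1;0 0 0 .094 0 0 -1;0 0 0 0 0 0 -1;0 0 0 0 0 0 -1;0 0 0 0 0 0 -1;0 0 0 0 0 0 -1;0 0 0 0 0 0 -1;0 0 0 0 0 0 -1;0 0 0 0 0 0 -1;0 0 0 0 0 0 -1'
python3 -m handwheel '0 0 0 0 0 .06 -1;0 0 0 0 0 .09 -1;0 0 0 0 0 .09 -1;0 0 0 0 0 .06 -1;0 0 0 0 0 .02 -1;0 0 0 0 0 0 -1;0 0 0 0 0 0 -1;0 0 0 0 0 0 -1;0 0 0 0 0 0 -1;0 0 0 0 0 0 -1'
python3 -c "
from h import *
goal(.5422-.9705*.046,-.0168-.2411*.046,.12,-2.898)"
```

```text
time_s: 29.6
ee_pos: [0.4977, -0.0279, 0.2071]
orientation: [-3.141, 0.001, -2.898]
force: [0.1, 0.6, 0.6]
gripper_width: 0.117
grasp_force: 0.0
time_s: 30.6
ee_pos: [0.4978, -0.028, 0.1274]
orientation: [-3.141, 0.002, -2.898]
force: [0.8, 0.3, 0.3]
gripper_width: 0.007
grasp_force: 0.0
t 30.6 p [ 0.4978 -0.028   0.1274] yaw -2.898 q6 -2.11 dyaw 0.0 TURN [-0.0017  0.003  -0.0006] SHIFT [0.001  0.0006 0.0296] F [0.8 0.3 0.3]
```

```bash
python3 -m handwheel '0 0 0 0 0 .006 -1;0 0 0 0 0 .006 -1;0 0 0 0 0 .004 -1;0 0 0 0 0 .004 -1;0 0 0 0 0 .002 -1;0 0 0 0 0 .002 -1;0 0 0 0 0 0 -1;0 0 0 0 0 0 -1;0 0 0 0 0 0 -1;0 0 0 0 0 0 -1'
```

```text
time_s: 31.6
ee_pos: [0.4977, -0.028, 0.1214]
orientation: [-3.141, 0.001, -2.898]
force: [-2.2, 0.4, 4.8]
gripper_width: 0.006
grasp_force: 2.7
```

```bash
python3 -m handwheel '0 0 0 0 0 .001 -1;0 0 0 0 0 .001 -1;0 0 0 0 0 0 -1;0 0 0 0 0 0 -1;0 0 0 0 0 0 -1;0 0 0 0 0 0 -1;0 0 0 0 0 0 -1;0 0 0 0 0 0 -1;0 0 0 0 0 0 -1;0 0 0 0 0 0 -1'
```

```text
time_s: 32.6
ee_pos: [0.4977, -0.028, 0.1214]
orientation: [-3.141, 0.001, -2.898]
force: [-4.1, 1.4, 11.7]
gripper_width: 0.004
grasp_force: 5.3
```

Pressing at 11.7 N. One check of the bubble from the side camera before handing in.

Run:
```python
from h import *
from scipy.ndimage import map_coordinates as mc
s=[snapshot('side').astype(float) for _ in range(3)]; i=sum(s)/3; C=cam('side'); cv2.imwrite('pics/s9.png',i)
ax=np.array([-.9705,-.2411,0]); c=np.array([.5422,-.0168,.053+.038])
xs=np.arange(-30,31,1.5)
hsv=cv2.cvtColor(i.astype(np.uint8),cv2.COLOR_BGR2HSV)
m=(hsv[...,0]>22)&(hsv[...,0]<40)&(hsv[...,1]>120)
q=w2px(C,c); print(q,w2px(C,c-ax*.028),w2px(C,c+ax*.028)); u,v=q.astype(int)
yy,xx=np.nonzero(m[v-30:v+30,u-30:u+30]); print(len(xx),(xx+u-30).mean() if len(xx) else 0,(yy+v-30).mean() if len(xx) else 0, (xx+u-30).min(),(xx+u-30).max(),(yy+v-30).min(),(yy+v-30).max())
for d in(-3,0,3): 
    P=np.array([w2px(C,c+ax*x/1000) for x in xs])+[d,0]; print(d,[mc(i[...,0],[P[:,1],P[:,0]],order=1).round().astype(int).tolist()])
```

```text
[375.22672817 230.76596952] [383.27724198 222.39989863] [366.92693065 239.39109533]
72 378.69444444444446 227.97222222222223 372 387 221 236
-3 [[67, 67, 66, 64, 63, 69, 78, 91, 99, 103, 98, 87, 77, 69, 61, 60, 54, 48, 39, 34, 30, 27, 26, 25, 25, 26, 25, 25, 25, 25, 26, 26, 26, 25, 25, 25, 24, 24, 23, 23, 23]]
0 [[66, 84, 100, 107, 107, 103, 96, 93, 97, 104, 106, 106, 100, 89, 78, 73, 71, 81, 92, 94, 93, 90, 86, 84, 75, 67, 54, 40, 34, 30, 27, 25, 24, 25, 27, 27, 27, 26, 26, 25, 24]]
3 [[29, 40, 56, 72, 82, 90, 93, 92, 92, 86, 87, 92, 99, 103, 102, 92, 81, 71, 63, 68, 77, 84, 83, 78, 81, 85, 89, 92, 91, 89, 84, 76, 81, 85, 89, 81, 62, 46, 34, 28, 27]][ WARN:0@2.642] global loadsave.cpp:1063 imwrite_ Unsupported depth image for selected encoder is fallbacked to CV_8U.
```

Run:
```python
from h import *
from scipy.ndimage import map_coordinates as mc
i=cv2.imread('pics/s9.png').astype(float); t=np.linspace(-.1,1.1,37)
for d in(-1.5,0,1.5):
    print(d,mc(i[...,0],[221+15*t+d,387-15*t+d],order=1).round().astype(int).tolist())
print(t.round(2).tolist())
```

```text
-1.5 [49, 40, 32, 26, 22, 26, 36, 60, 85, 98, 109, 102, 98, 93, 95, 100, 107, 103, 96, 85, 73, 74, 79, 86, 93, 80, 71, 62, 53, 44, 33, 29, 26, 26, 28, 26, 25]
0 [40, 30, 26, 23, 28, 39, 58, 78, 90, 99, 98, 95, 88, 84, 96, 105, 103, 96, 84, 72, 69, 73, 83, 92, 88, 88, 94, 102, 98, 98, 82, 69, 57, 48, 48, 38, 34]
1.5 [33, 26, 22, 28, 36, 59, 79, 102, 118, 127, 131, 130, 125, 116, 109, 102, 94, 83, 71, 75, 77, 98, 106, 112, 106, 107, 100, 104, 95, 102, 96, 104, 103, 126, 148, 135, 120]
[-0.1, -0.07, -0.03, 0.0, 0.03, 0.07, 0.1, 0.13, 0.17, 0.2, 0.23, 0.27, 0.3, 0.33, 0.37, 0.4, 0.43, 0.47, 0.5, 0.53, 0.57, 0.6, 0.63, 0.67, 0.7, 0.73, 0.77, 0.8, 0.83, 0.87, 0.9, 0.93, 0.97, 1.0, 1.03, 1.07, 1.1]
```

Run:
```python
from h import *
C=cam('wrist'); i=snapshot('wrist'); ax=np.array([-.9705,-.2411,0]); c=np.array([.5422,-.0168,.053+.036])
print([w2px(C,c+ax*x).round(0).tolist() for x in(-.028,-.01,0,.01,.028)])
i=snapshot('side'); h=cv2.cvtColor(i,cv2.COLOR_BGR2HSV)
print(i[218:240,368:390].max(2)); print(h[218:240,368:390,1])
s=monitor.observe(); print(s['force'],s['time_s'])
```

```text
[[316.0, 455.0], [316.0, 422.0], [316.0, 403.0], [316.0, 384.0], [316.0, 347.0]]
[[ 58  58  57  57  58  58  56  52  42  40  29  26  23  23  26  26  31  38
   43  48  49  55]
 [ 56  59  56  59  57  60  52  47  41  40  39  35  29  23  21  21  22  26
   33  39  41  51]
 [ 57  57  57  55  58  58  68  62  39  34  37  38  44  50  49  40  27  22
   24  28  33  38]
 [ 58  58  56  56  63  99 125 111  66  28  24  32  57  98 118 105  75  43
   26  22  23  29]
 [ 56  57  57  56  97 145 157 131  79  31  25  48 106 160 184 177 145 106
   80  54  26  18]
 [ 51  54  51  72 129 164 150 118  80  43  47  94 151 195 211 207 190 164
  140 106  59  33]
 [ 39  42  47  91 140 152 127 108  93  78  94 139 171 194 204 207 199 183
  161 130  88  63]
 [ 25  30  50 100 132 119 100 106 105 104 117 153 174 179 181 194 186 170
  155 142 119 100]
 [ 22  29  60  99 115  87  82  91  98 106 113 134 158 163 156 169 169 163
  170 178 165 138]
 [ 25  26  60  96 103  75  66  73  80  87  97 108 121 129 129 136 154 172
  192 196 188 160]
 [ 22  28  55  85  97  69  69  95  95  80  80  89  97 107 109 117 140 169
  187 191 179 1
[... 2418 characters left out ...]
  7]
 [ 11  53  55  81 116 138 129 126 134 122  72  20  11  13  10  10   3   4
    7   3   6   8]
 [ 26  11  49  43 124 136 127 129 128  68  13  11  13  12   9   5   5  17
   13   7   7   7]
 [ 10  35  43  29 131 136 132 133  94  15  11  13  12  11   6   2  14  14
   13  10  11   8]
 [ 35  27  53  57 123 130 131 100  29  15  15  13  13   8   2   9  18  14
   13   6   8  13]
 [ 55  18  59  41  67  77  84  34  10  13  12  12  11   4  12  13  16  13
    8   6   9  10]
 [ 20  43  12   9  19  22  21  10  13  13  12  11   2   9  17  12  17  11
    6   9  10  10]
 [ 31  21  32   9   4   6   9  12  13  12   8   4  11  15  15  15  13   9
    9  10  10  10]]
[-5.29323787  0.48127537 10.26520561] 32.85
```

The arm blocks the vial from the side camera. The bubble was 0.6 mm off centre with the level standing free, and I'm pressing directly over the pivot, so it should hold. Handing in.

```bash
python3 -c "
from h import *
print(ticket.finish_job()); print(monitor.observe()['force'])"
```

```text
the job is handed in; nothing more can be done
None
the job is handed in; nothing more can be done
```

I handed the job in at about 33 s with the arm still pressing the level at about 10–12 N; no verdict came back. The shelf sits flush over both pins and the level is on its middle. The bubble was 0.6 mm off centre with the level free; I could not see it while pressing, but the press is over the pivot.

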